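Unhook the parts caddy from its deep hooks and seat it in the dock

ROBOT

A 6-joint arm with a two-finger parallel gripper is mounted at the origin on a cart in front of the work surface, level with it; the furniture and walls round the work are solid. World frame = base frame: x ahead of the robot, y to its left, z up, the work surface at z = 0. Lengths are in m, angles in rad, forces in N, time in s.
With the tool pointing down it reaches from about 0.35 to 0.875 m from the base axis. Payload 15.5 kg.
Tool frame: the origin (TCP) lies midway between the tips of the shut fingers; the grasp point (between the pads) lies 19 mm behind it; z points along the fingers, y is the line along which they close (so a half turn about z gives the same grasp; the last joint's range is limited). The gripper opens to 85 mm and grips with 20 to 120 N. Pads are 22 mm wide; open, the fingers measure 114 mm over their backs; the gripper's body (76 mm by 85 mm) begins 54 mm behind the grasp point. The pads swing forward as they close: fully open they stand 13 mm farther back than shut.
Start: joints at [-1.246, 0.494, 1.345, -0, 1.302, -0.096], TCP at [0.255, -0.57, 0.231] pointing down, gripper open.
Joint ranges: [-2.91, 2.91], [-0.82, 2.16], [0.22, 2.67], [-1.22, 4.37], [0.12, 2.79], [-3.08, 3.08]. Speed limits (rad/s): [1.89, 1.89, 2.57, 3.01, 3.01, 3.01].

INTERFACE

Orientations are given as a unit quaternion [x, y, z, w].
In Python, from cell import robot, camera, camera_model, workorder gives the robot as it stands.
- The arm moves only by the tool arm_command, never from a script. Its argument "plan" is a list of rows, each an object with "xyz": the shift along the tool's x, y, z in cm, a list of three; "twist": the turn, a rotation vector about the tool's x, y, z in rad, a list of three; "claw": the finger opening in cm, from 0 to 8.54. In form: [{"xyz": [tx, ty, tz], "twist": [wx, wy, wz], "claw": claw}, ...]. A call has 1 to 8 rows; each row shifts and turns the commanded pose from where the row before left it, along the tool's axes as they then stand; what a row does not reach is not made up. A row lasts 1/8 s, in which the tool goes at most 62.5 mm and 10.7 degrees, less where a joint would pass 70% of its speed; a pose out of reach is approached as far as the arm can. A call is refused whole if a number of a shift passes 6.25 or a number of a turn 0.188, either way. A call with a gripper value outside its range is refused whole. The fingers move at their own pace and stop on an object; "newtons" is the grip in N (left out, the last holds). Time passes only in rows, so rows that do not move let the fingers close. It gives the time, the measured TCP pose, the force, the opening and the grip force at its end, in the units of the state.
- robot.sense(): the state, without advancing time (a new reading comes with each control period).
- camera(name): name is "scene" or "side" or "wrist"; returns the picture (400x640x3 uint8, red, green, blue); there is no depth.
- camera_model(name): a dict with "camera_matrix" (3x3 intrinsics, pixels), "world_from_camera" (4x4, takes a point from camera to world coordinates); the wrist camera has in their place "mount" (4x4, takes a point from camera to tool coordinates, whose origin is the TCP and whose axes are the flange's). Camera axes: x right, y up, looking along -z (the intrinsics and any distortion apply to the point x, -y, -z); pixel columns grow to the right and rows downward; lengths in m; the calibration is good to about 2 mm. A picture is of the moment at which its call begins: read the wrist's pose just before it. camera_model takes no time and is no camera call.
- workorder.job_done(): hands the job in; it is judged then, once.
The state is a dict: "time": time; "joints": joint angles; "dq": joint speeds; "joint_torque": joint torques, N m; "tool_pos": TCP position; "orientation": TCP orientation; "force": force on the tool from outside, world axes, zero at the start; "wrist_torque": the same for the moment, N m; "opening": finger opening in m; "gripper_force": force on a finger pad.
Only numpy, scipy, OpenCV 4.12 (cv2) and the standard library are available. Lean on these libraries where they do the work, as an engineer would, in place of code of your own. Each camera call takes 0.05 s, during which the arm holds its last target. There are 200 camera calls.

TASK

The blue parts caddy hangs by its steel cross bar in the two deep yellow hooks of the stand. Slide the bar up along the leaning hooks until it is past their tips, draw the caddy off the stand, and set it gently down fully home in the black dock, either way round, with the insulator still in it. The lean of the hooks is not known exactly, so feel your way up and never push the caddy against them with more than 10 N; do not tip it, and leave the tape roll and the upright fuse alone.

Things in the scene. Friction and masses are not known exactly. Their poses are not given: they have to be found in the camera images.
- stand: fixed grey stand: base plate 70 x 182 mm, 8 mm thick, two posts at y = +-81 mm, 112 mm high. Origin: centre of its underside; x points away from the open front (the caddy comes off towards -x), y along the line of the two hooks, z up. It carries two equal rigid yellow U hooks at y = +-64 mm (each 10 mm wide in y), joined by a thin rod behind the caddy
- saddle (a point): midway between the hooks, 100 mm above the stand's underside; axes as the stand. The hanging bar's axis lies within 3 mm of it. From here each hook's channel, 13 mm wide, rises leaning towards -x by an angle set anew anywhere from 0.12 to 0.50 rad and not measured. Along the channel the 7 mm thick front prong (-x side) ends 58.5 mm beyond this point, the rear prong 66.5 mm
- grip (a point): centre of the caddy's red grip, a block 14 mm (x) x 40 mm (y) x 28 mm (z), to be pinched from above across its 14 mm; 88 mm above the caddy's underside and 28 mm above the bar's axis. Axes as the caddy: y along its bar, z up; it hangs with x parallel to the stand's x. The caddy weighs about 0.36 kg with its load
- bar (a point): centre of the caddy's steel cross bar, 10 mm thick and 145 mm long in y, 60 mm above the caddy's underside
- foot (a point): centre of the underside of the caddy, a blue open tray 70 mm (x) x 100 mm (y) x 28 mm high below the bar
- caddy: the blue caddy; origin at the centre of its underside, same axes as grip
- insulator_mid (a point): centre of the loose brown knob insulator, 45 mm across and 42 mm high, standing in the caddy's tray
- insulator: the same insulator; origin at the centre of its underside
- dock: fixed black dock on the desk, 96 x 126 mm, set about a quarter turn from the stand: a shallow recess 76 mm (x) x 106 mm (y) with flared lips, rim 25 mm above the desk. Origin: centre of its underside; its x takes the tray's x (either way round), its y the tray's y
- seat (a point): centre of the dock's recess floor, 6 mm above the desk, where the caddy's underside rests when home
- tape_black: bystander: black tape roll 70 mm across, 19 mm high, lying at the back
- fuse_3: bystander: cartridge fuse 27 mm across, 80 mm high, standing upright at the back near the dock
There are look-alikes about, which are no part of the job. Leave any turquoise look-alike of the insulator alone.

How it is judged:
On the way, in this order (a step that is already met when the one before it is completed fails the run):
1. the bar is lifted past the hooks' tips (z of bar in the frame of saddle above 0.05 m), for 0.1 s.
2. the caddy is drawn off the stand (horizontal distance between bar and saddle above 0.06 m and contact force between caddy and stand below 0.1 N), for 0.1 s.
At the end, for the whole second after the job is handed in: the caddy stands level (within 0.05 rad) and at rest in the dock, underside within 3 mm of the recess floor and 6 mm of its centre, lined up within 0.09 rad, released, with the insulator standing in the tray (horizontal distance between foot and seat below 0.006 m and z of foot in the frame of seat below 0.003 m and angle between foot's own z axis and vertical below 0.05 rad and angle between the x axis of caddy and the x axis of dock, either way round below 0.09 rad and linear speed of caddy below 0.02 m/s and horizontal distance between insulator and foot below 0.045 m and z of insulator in the frame of foot below 0.012 m); the robot touches nothing.
It fails at once if the caddy is forced against the stand or its hooks (over 10 N) (contact force between caddy and stand above 10 N).
It fails at once if the caddy is tipped by more than 0.2 rad (angle between caddy's own z axis and vertical above 0.2 rad).
It fails at once if the caddy is pressed or dropped hard into the dock (over 60 N; letting it fall the last millimetre or two is fine) (contact force between caddy and dock above 60 N).
It fails at once if the tape roll or the upright fuse is moved by more than 15 mm (distance of any of tape_black, fuse_3 from where it was at the start of the episode above 0.015 m).
It also fails if it takes over 67 s, if anything falls off the work surface, if the arm or the gripper's body presses on something with over 40 N, if the wrist force passes 120 N, or if a joint passes its speed limit or range.

## Working session

There is one attempt and no reset: what is moved stays moved. The work goes in short steps, Python scripts to look and compute and a tool call to move; the robot and the scene stay as the last step left them, time stands still between calls to the robot, and variables do not carry over. Pictures are saved under pics/ and viewed, at most 10 in all, crops included, and the job is handed in when it is done.

Besides the shell and the picture viewer there is one more tool, called after "Emit:" in YAML: its name, and indented under it one key for each argument. arm_command: Moves the arm, as the interface text tells. Its arguments: {"type":"object","properties":{"plan":{"type":"array"},"newtons":{"type":"number"}},"required":["plan"]}

```bash
ls; mkdir -p pics; python3 - <<'E'
from cell import robot,camera,camera_model
import cv2,numpy as np
np.set_printoptions(precision=4,suppress=True)
s=robot.sense();print(s)
for n in("scene","side"):
    cv2.imwrite(f"pics/{n}0.png",camera(n)[...,::-1])
for n in("scene","side","wrist"):
    print(n,camera_model(n))
E
```

```text
pics
{'time': 0.0, 'joints': array([-1.2455,  0.4942,  1.3461,  0.    ,  1.3025, -0.0955]), 'dq': array([ 0.0017,  0.0011, -0.0016,  0.    , -0.001 ,  0.0013]), 'joint_torque': array([ -0.004 , -88.2164, -38.3881,  -0.0003,   0.0097,   0.    ]), 'tool_pos': array([ 0.2552, -0.5701,  0.2307]), 'orientation': array([ 0.978 ,  0.2088, -0.0001, -0.0006]), 'force': array([ 0.158 ,  0.5912, -0.2218]), 'wrist_torque': array([ 0.0051, -0.0007,  0.0367]), 'gripper_force': 0.0, 'opening': 0.08539305268482851}
scene {'camera_matrix': array([[377.0079,   0.    , 314.1935],
       [  0.    , 377.0079, 202.7596],
       [  0.    ,   0.    ,   1.    ]]), 'world_from_camera': array([[-0.8357,  0.3841, -0.3926,  0.1775],
       [-0.549 , -0.6015,  0.5804,  0.4348],
       [-0.0132,  0.7005,  0.7135,  0.7273],
       [ 0.    ,  0.    ,  0.    ,  1.    ]])}
side {'camera_matrix': array([[381.9209,   0.    , 313.8225],
       [  0.    , 381.9209, 203.1797],
       [  0.    ,   0.    ,   1.    ]]), 'world_from_camera': array([[ 0.9997,  0.0018, -0.0247,  0.5096],
       [-0.0227,  0.4622, -0.8865, -0.8969],
       [ 0.0098,  0.8868,  0.4621,  0.5527],
       [ 0.    ,  0.    ,  0.    ,  1.    ]])}
wrist {'camera_matrix': array([[278.7032,   0.    , 321.1405],
       [  0.    , 278.7032, 198.1397],
       [  0.    ,   0.    ,   1.    ]]), 'mount': array([[ 0.0003,  0.9576,  0.288 ,  0.0741],
       [ 1.    , -0.0002, -0.0004,  0.0006],
       [-0.0004,  0.288 , -0.9576, -0.1428],
       [ 0.    ,  0.    ,  0.    ,  1.    ]])}
```

View pics/scene0.png

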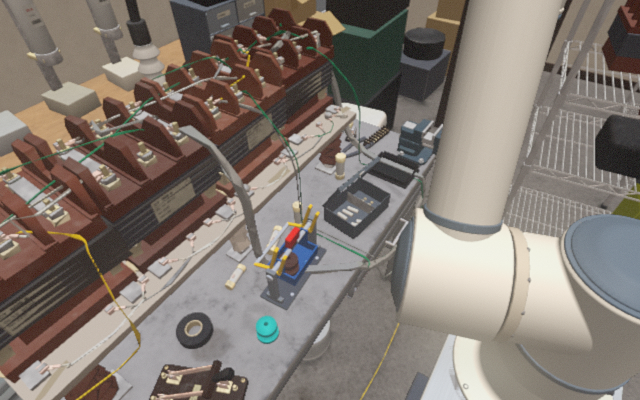

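View pics/side0.png

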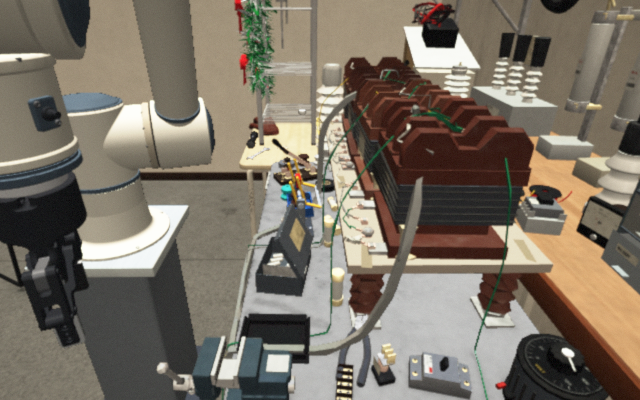

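```bash
cat >h.py <<'E'
import numpy as np,cv2
from cell import robot,camera,camera_model
from scipy.spatial.transform import Rotation as R
np.set_printoptions(precision=4,suppress=True)
def cam(n,s=None):
    m=camera_model(n)
    if n=="wrist":
        T=np.eye(4);T[:3,:3]=R.from_quat(s["orientation"]).as_matrix();T[:3,3]=s["tool_pos"];W=T@m["mount"]
    else: W=m["world_from_camera"]
    return m["camera_matrix"],W
def ray(KW,uv):
    K,W=KW;p=np.linalg.solve(K,[uv[0],uv[1],1.])
    return W[:3,3],W[:3,:3]@[p[0],-p[1],-p[2]]
def atz(KW,uv,z):
    c,d=ray(KW,uv);return c+d*(z-c[2])/d[2]
def proj(KW,P):
    K,W=KW;q=(np.atleast_2d(P)-W[:3,3])@W[:3,:3];q=np.c_[q[:,0],-q[:,1],-q[:,2]]@K.T
    return q[:,:2]/q[:,2:]
def tri(obs):
    A=np.zeros((3,3));b=np.zeros(3)
    for KW,uv in obs:
        c,d=ray(KW,uv);d=d/np.linalg.norm(d);M=np.eye(3)-np.outer(d,d);A+=M;b+=M@c
    return np.linalg.solve(A,b)
E
python3 - <<'E'
from h import *
s=cam("scene");d=cam("side")
for uv in[(292,238),(270,290),(315,250),(390,168),(340,155),(195,330),(266,330)]:print("scene",uv,atz(s,uv,0),atz(s,uv,.1))
for uv in[(300,210),(275,337),(337,285)]:print("side",uv,atz(d,uv,0),atz(d,uv,.02))
a=cv2.imread("pics/scene0.png")[190:315,225:345];b=cv2.imread("pics/side0.png")[140:240,250:350]
o=np.zeros((600,800,3),np.uint8)
a=cv2.resize(a,None,fx=3.9,fy=3.9,interpolation=2);b=cv2.resize(b,None,fx=3.2,fy=3.2,interpolation=2)
o[:a.shape[0],:a.shape[1]]=a;o[:b.shape[0],475:795]=b
cv2.imwrite("pics/z.png",o)
E
```

```text
scene (292, 238) [ 0.5568 -0.0248  0.    ] [0.5047 0.0384 0.1   ]
scene (270, 290) [0.5117 0.1212 0.    ] [0.4658 0.1644 0.1   ]
scene (315, 250) [ 0.4885 -0.0246  0.    ] [0.4457 0.0386 0.1   ]
scene (390, 168) [ 0.4676 -0.3981  0.    ] [ 0.4278 -0.2836  0.1   ]
scene (340, 155) [ 0.6239 -0.3721  0.    ] [ 0.5625 -0.2611  0.1   ]
scene (195, 330) [0.5829 0.2781 0.    ] [0.5272 0.2996 0.1   ]
scene (266, 330) [0.4611 0.1992 0.    ] [0.4221 0.2316 0.1   ]
side (300, 210) [0.4962 0.1189 0.    ] [0.4967 0.0822 0.02  ]
side (275, 337) [ 0.4541 -0.3777  0.    ] [ 0.4562 -0.3965  0.02  ]
side (337, 285) [ 0.5816 -0.23    0.    ] [ 0.579  -0.2541  0.02  ]
```

View pics/z.png

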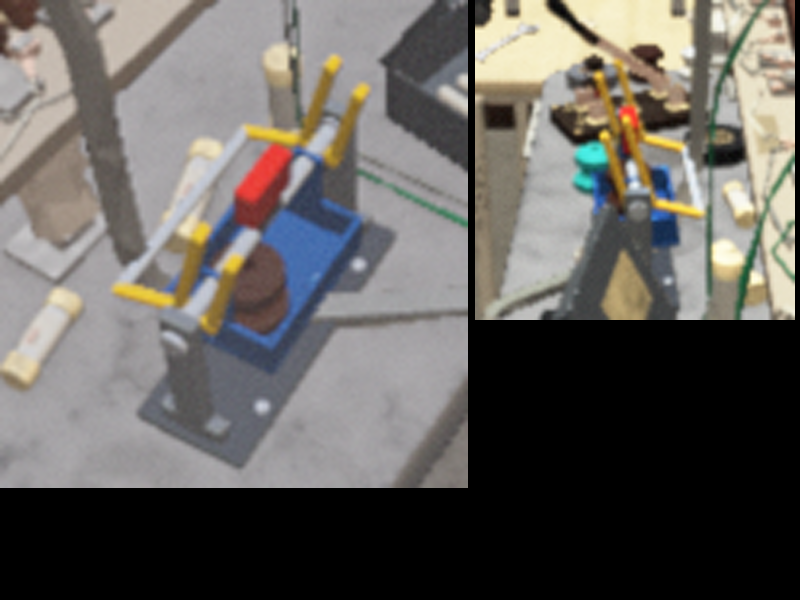

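```bash
cat >>h.py <<'E'
def go(P,yaw,n,w=None):
    """print n rows to reach P, yaw of tool x, tool down, levelling any tilt"""
    s=robot.sense();R0=R.from_quat(s["orientation"]);p0=s["tool_pos"];P=np.array(P)
    c,q=np.cos(yaw),np.sin(yaw);RT=R.from_matrix(np.array([[c,q,0],[q,-c,0],[0,0,-1]]))
    tw=(R0.inv()*RT).as_rotvec()
    for i in range(n):
        Ri=R0*R.from_rotvec(tw*i/n)
        print((Ri.inv().apply((P-p0)/n)*100).round(2).tolist(),(tw/n).round(3).tolist())
def yaw():
    x=R.from_quat(robot.sense()["orientation"]).as_matrix()[:,0];return np.arctan2(x[1],x[0])
E
python3 -c "
from h import *
print(yaw());go([.43,-.36,.30],np.pi/2,8)"
```

```text
0.4208080587836311
[3.07, -1.51, -0.86] [-0.0, -0.0, -0.144]
[3.25, -1.05, -0.86] [-0.0, -0.0, -0.144]
[3.37, -0.57, -0.86] [-0.0, -0.0, -0.144]
[3.42, -0.09, -0.86] [-0.0, -0.0, -0.144]
[3.39, 0.4, -0.86] [-0.0, -0.0, -0.144]
[3.3, 0.89, -0.87] [-0.0, -0.0, -0.144]
[3.14, 1.35, -0.87] [-0.0, -0.0, -0.144]
[2.91, 1.79, -0.87] [-0.0, -0.0, -0.144]
```

Emit:
arm_command:
  plan:
    - {"xyz": [3.07,-1.51,-0.86],"twist": [0,0,-0.144],"claw": 8.5}
    - {"xyz": [3.25,-1.05,-0.86],"twist": [0,0,-0.144],"claw": 8.5}
    - {"xyz": [3.37,-0.57,-0.86],"twist": [0,0,-0.144],"claw": 8.5}
    - {"xyz": [3.42,-0.09,-0.86],"twist": [0,0,-0.144],"claw": 8.5}
    - {"xyz": [3.39,0.4,-0.86],"twist": [0,0,-0.144],"claw": 8.5}
    - {"xyz": [3.3,0.89,-0.87],"twist": [0,0,-0.144],"claw": 8.5}
    - {"xyz": [3.14,1.35,-0.87],"twist": [0,0,-0.144],"claw": 8.5}
    - {"xyz": [2.91,1.79,-0.87],"twist": [0,0,-0.144],"claw": 8.5}

```text
time: 1.1
tool_pos: [0.4305, -0.3591, 0.3004]
orientation: [0.705, 0.709, 0.0, -0.0]
force: [0.8, -0.2, -0.1]
opening: 0.085
gripper_force: 0.0
```

Emit:
arm_command:
  plan:
    - {"xyz": [0,0,0],"twist": [0,0,0],"claw": 8.5}
    - {"xyz": [0,0,0],"twist": [0,0,0],"claw": 8.5}

```text
time: 1.35
tool_pos: [0.4297, -0.3602, 0.3]
orientation: [0.707, 0.707, -0.0, -0.0]
force: [-0.2, -0.8, 0.0]
opening: 0.085
gripper_force: 0.0
```

```bash
python3 - <<'E'
from h import *
s=robot.sense();cv2.imwrite("pics/w1.png",camera("wrist")[...,::-1]);np.save("w1.npy",s,allow_pickle=True)
print(s["tool_pos"],yaw(),s["joints"],np.abs(s["dq"]).max())
go([.47,.0,.32],np.pi/2,8)
E
```

```text
[ 0.4297 -0.3602  0.3   ] 1.5710529561821924 [-0.8041  0.3417  1.4056 -0.0002  1.3948 -0.8048] 0.015481420854502685
[4.51, 0.51, -0.25] [-0.0, -0.0, 0.0]
[4.51, 0.51, -0.25] [-0.0, -0.0, 0.0]
[4.51, 0.51, -0.25] [-0.0, -0.0, 0.0]
[4.51, 0.51, -0.25] [-0.0, -0.0, 0.0]
[4.51, 0.51, -0.25] [-0.0, -0.0, 0.0]
[4.51, 0.51, -0.25] [-0.0, -0.0, 0.0]
[4.51, 0.51, -0.25] [-0.0, -0.0, 0.0]
[4.51, 0.51, -0.25] [-0.0, -0.0, 0.0]
```

View pics/w1.png

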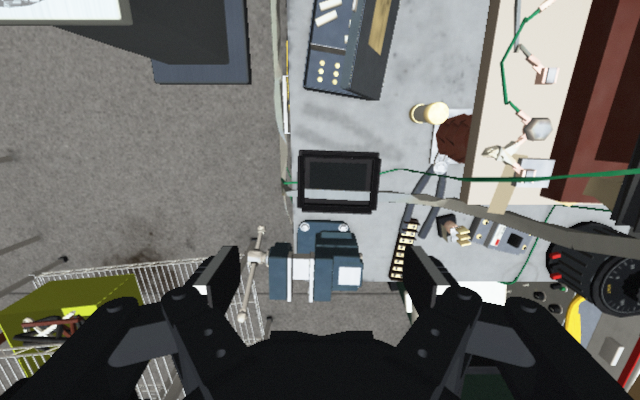

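Emit:
arm_command:
  plan:
    - {"xyz": [4.5,0.5,-0.25],"twist": [0,0,0],"claw": 8.5}
    - {"xyz": [4.5,0.5,-0.25],"twist": [0,0,0],"claw": 8.5}
    - {"xyz": [4.5,0.5,-0.25],"twist": [0,0,0],"claw": 8.5}
    - {"xyz": [4.5,0.5,-0.25],"twist": [0,0,0],"claw": 8.5}
    - {"xyz": [4.5,0.5,-0.25],"twist": [0,0,0],"claw": 8.5}
    - {"xyz": [4.5,0.5,-0.25],"twist": [0,0,0],"claw": 8.5}
    - {"xyz": [4.5,0.5,-0.25],"twist": [0,0,0],"claw": 8.5}
    - {"xyz": [4.5,0.5,-0.25],"twist": [0,0,0],"claw": 8.5}

```text
time: 2.4
tool_pos: [0.4691, 0.0006, 0.3203]
orientation: [0.707, 0.707, -0.0, -0.0]
force: [-0.2, 0.3, 0.7]
opening: 0.0848
gripper_force: 0.0
```

Emit:
arm_command:
  plan:
    - {"xyz": [0,0,0],"twist": [0,0,0],"claw": 8.5}
    - {"xyz": [0,0,0],"twist": [0,0,0],"claw": 8.5}

```text
time: 2.65
tool_pos: [0.4692, -0.0008, 0.3201]
orientation: [0.707, 0.707, -0.0, -0.0]
force: [-0.3, -0.5, -0.2]
opening: 0.0852
gripper_force: 0.0
```

```bash
python3 - <<'E'
from h import *
s=robot.sense();w=camera("wrist")[...,::-1].copy();cv2.imwrite("pics/w2.png",w);np.save("w2.npy",s,allow_pickle=True)
print(s["tool_pos"],yaw())
s1=np.load("w1.npy",allow_pickle=True).item();K=cam("wrist",s1)
for uv in[(299,152),(380,150),(377,212),(299,212),(430,105)]:print(atz(K,uv,.025))
a=cv2.resize(cv2.imread("pics/w1.png")[140:225,280:400],None,fx=5,fy=5,interpolation=2)
b=w[:, 200:560]
o=np.zeros((600,800,3),np.uint8);o[:425,:600]=a
# red grip
def redc(im):
    h=cv2.cvtColor(im,cv2.COLOR_BGR2HSV);m=((h[...,0]<6)|(h[...,0]>174))&(h[...,1]>200)&(h[...,2]>120)
    n,l,st,c=cv2.connectedComponentsWithStats(m.astype(np.uint8))
    for i in np.argsort(-st[1:,4])[:3]+1:print(st[i],c[i])
redc(w);redc(cv2.imread("pics/scene0.png"))
cv2.imwrite("pics/zd.png",o)
E
```

```text
[ 0.4692 -0.0008  0.3201] 1.5712719885873017
[ 0.3974 -0.341   0.025 ]
[ 0.518  -0.3379  0.025 ]
[ 0.5192 -0.4357  0.025 ]
[ 0.3953 -0.4358  0.025 ]
[ 0.5851 -0.2743  0.025 ]
[335 114  12  35 124] [340.6371 129.371 ]
[293 230   1   1   1] [293. 230.]
[291 238   1   1   1] [291. 238.]
```

View pics/w2.png

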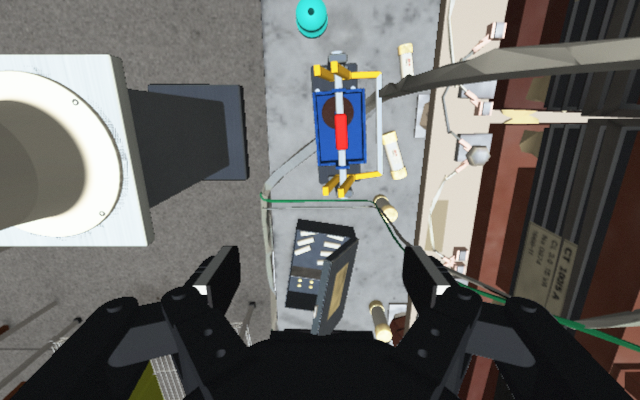

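View pics/zd.png

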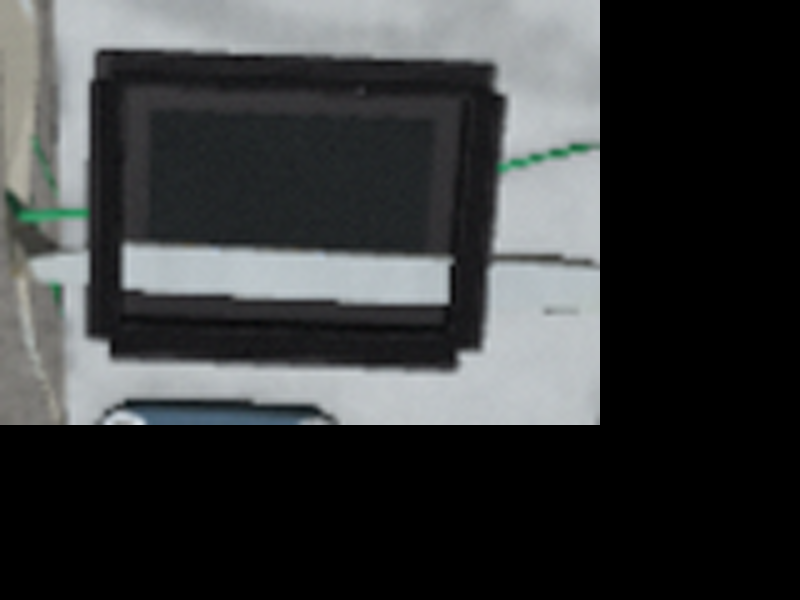

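```bash
python3 - <<'E'
from h import *
from scipy.optimize import minimize
s1=np.load("w1.npy",allow_pickle=True).item();K=cam("wrist",s1)
c=lambda p:(280+p[0]/5,140+p[1]/5)
for p in[(150,110),(435,122),(433,252),(148,242)]:print("floor",atz(K,c(p),.006))
for p in[(92,80),(505,95),(482,350),(88,337)]:print("rimLR",atz(K,c(p),.025))
for p in[(97,52),(495,66),(457,369),(110,357)]:print("rimTB",atz(K,c(p),.025), atz(K,c(p),0))
g=cv2.cvtColor(cv2.imread("pics/w1.png"),cv2.COLOR_BGR2GRAY)[145:216,288:392]
S=6;g=cv2.resize(g,None,fx=S,fy=S,interpolation=cv2.INTER_CUBIC);m=(g<100).astype(np.uint8)
n,l,st,_=cv2.connectedComponentsWithStats(m);i=1+np.argmax(st[1:,4]);m=(l==i).astype(np.uint8)
cs,_=cv2.findContours(m,0,2);M=np.zeros_like(m);cv2.drawContours(M,[max(cs,key=cv2.contourArea)],-1,1,-1)
print(st[i],M.sum())
def sil(v):
    x,y,t,k=v;d=np.array([x,y,0]);P=[]
    for a in(-.063,.063):
        for b in(-.048,.048):
            for z in(0,.025):P.append([x+k*(a*np.cos(t)-b*np.sin(t)),y+k*(a*np.sin(t)+b*np.cos(t)),z])
    q=(proj(K,np.array(P))-[288-.5+.5/S,145-.5+.5/S])*S
    I=np.zeros_like(M);cv2.fillConvexPoly(I,cv2.convexHull((q*16).astype(np.int32)),1,shift=4);return I
f=lambda v:(sil(v)!=M).sum()/1000
r=minimize(f,[.457,-.388,-.03,.97],method="Nelder-Mead",options=dict(initial_simplex=np.array([.457,-.388,-.03,.97])+np.vstack([np.zeros(4),np.diag([.004,.004,.04,.04])])))
print(r.x,r.fun)
E
```

```text
floor [ 0.4128 -0.3591  0.006 ]
floor [ 0.5028 -0.3628  0.006 ]
floor [ 0.5042 -0.4053  0.006 ]
floor [ 0.4117 -0.402   0.006 ]
rimLR [ 0.3963 -0.3469  0.025 ]
rimLR [ 0.5203 -0.3513  0.025 ]
rimLR [ 0.5181 -0.4323  0.025 ]
rimLR [ 0.3932 -0.4281  0.025 ]
rimTB [ 0.398  -0.3386  0.025 ] [ 0.396  -0.3417  0.    ]
rimTB [ 0.5168 -0.3426  0.025 ] [ 0.5219 -0.3459  0.    ]
rimTB [ 0.5105 -0.4387  0.025 ] [ 0.5153 -0.4478  0.    ]
rimTB [ 0.4001 -0.4348  0.025 ] [ 0.3982 -0.4436  0.    ]
[    54     29    570    386 155894] 179285
[ 0.456  -0.3892 -0.0319  0.9852] 3.749
```

```bash
python3 - <<'E'
from h import *
w=cv2.imread("pics/w2.png");a=cv2.resize(w[45:205,300:395],None,fx=3.7,fy=3.7,interpolation=2)
d=cv2.resize(cv2.imread("pics/side0.png")[150:225,278:328],None,fx=8,fy=8,interpolation=2)
o=np.zeros((600,800,3),np.uint8);o[:a.shape[0],:a.shape[1]]=a;o[:,370:770]=d
cv2.imwrite("pics/zh.png",o)
s=np.load("w2.npy",allow_pickle=True).item();K=cam("wrist",s)
h=cv2.cvtColor(w,cv2.COLOR_BGR2HSV);m=(((h[...,0]<6)|(h[...,0]>174))&(h[...,1]>180)&(h[...,2]>80)).astype(np.uint8)
m[:100]=0;m[160:]=0;m[:,:320]=0;m[:,360:]=0
r=cv2.minAreaRect(np.argwhere(m)[:,::-1].astype(np.float32));print(r)
for p in cv2.boxPoints(r):print(p,atz(K,p,.142))
E
```

```text
((340.4877014160156, 130.66712951660156), (35.050045013427734, 12.176836013793945), 87.87889862060547)
[333.7548 113.3795] [0.4838 0.0732 0.142 ]
[345.9233 112.9288] [0.4972 0.0737 0.142 ]
[347.2206 147.9548] [0.4997 0.0355 0.142 ]
[335.0521 148.4055] [0.4858 0.035  0.142 ]
```

View pics/zh.png

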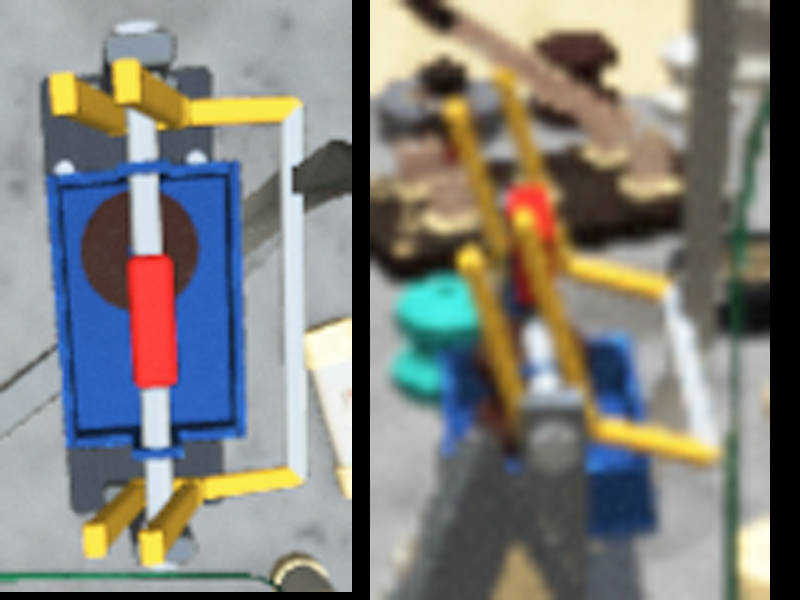

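```bash
python3 - <<'E'
from h import *
s=np.load("w2.npy",allow_pickle=True).item();K=cam("wrist",s);S=cam("side");C=cam("scene")
w=lambda p:(K,(300+p[0]/3.7-.4,45+p[1]/3.7-.4));d=lambda p:(S,(278+(p[0]-370)/8-.4,150+p[1]/8-.4));c=lambda p:(C,(225+p[0]/3.9-.4,190+p[1]/3.9-.4))
T={"+f":((64,95),(455,105),(360,90)),"+r":((128,80),(505,75),(333,62)),"-f":((96,540),(470,258),(232,263)),"-r":((153,545),(523,215),(200,232))}
# scene near hook is +y? list each pair separately
for k,(a,b,e) in T.items():
    k2={"+f":"-f","-f":"+f","+r":"-r","-r":"+r"}[k];e=T[k2][2]
    P=tri([w(a),d(b)]);Q=tri([w(a),d(b),c(e)])
    print(k,P,Q,proj(C,P)-c(e)[1], atz(*w(a),.158))
E
```

```text
+f [0.4648 0.115  0.1544] [0.4642 0.1161 0.1529] [[-0.2578 -1.652 ]] [0.4656 0.1146 0.158 ]
+r [0.4822 0.1173 0.1648] [0.4818 0.1172 0.1646] [[-0.64   -0.3457]] [0.4829 0.1183 0.158 ]
-f [ 0.4743 -0.012   0.1526] [ 0.474  -0.012   0.1522] [[-0.3574 -0.3693]] [ 0.475  -0.0105  0.158 ]
-r [ 0.4911 -0.0097  0.1665] [ 0.4905 -0.0101  0.1662] [[-0.9005 -0.292 ]] [ 0.4925 -0.0121  0.158 ]
```

```bash
python3 - <<'E'
from h import *
s=np.load("w2.npy",allow_pickle=True).item();K=cam("wrist",s);S=cam("side")
w=lambda p:(K,(300+p[0]/3.7-.4,45+p[1]/3.7-.4));d=lambda p:(S,(278+(p[0]-370)/8-.4,150+p[1]/8-.4))
print(tri([w((292,105)),d((668,288))]),tri([w((300,478)),d((712,452))]))
go([.4916,.0543,.2],1.636,4)
E
```

```text
[0.5413 0.1223 0.0799] [ 0.5524 -0.0072  0.0804]
[1.38, 0.56, 3.0] [-0.0, 0.0, -0.016]
[1.37, 0.59, 3.0] [-0.0, 0.0, -0.016]
[1.37, 0.61, 3.0] [-0.0, 0.0, -0.016]
[1.35, 0.63, 3.0] [-0.0, 0.0, -0.016]
```

Emit:
arm_command:
  plan:
    - {"xyz": [1.38,0.56,3.0],"twist": [0,0,-0.016],"claw": 4.5}
    - {"xyz": [1.37,0.59,3.0],"twist": [0,0,-0.016],"claw": 4.5}
    - {"xyz": [1.37,0.61,3.0],"twist": [0,0,-0.016],"claw": 4.5}
    - {"xyz": [1.35,0.63,3.0],"twist": [0,0,-0.016],"claw": 4.5}
    - {"xyz": [0,0,0],"twist": [0,0,0],"claw": 4.5}
    - {"xyz": [0,0,0],"twist": [0,0,0],"claw": 4.5}
    - {"xyz": [0,0,0],"twist": [0,0,0],"claw": 4.5}

```text
time: 3.58
tool_pos: [0.4922, 0.0545, 0.2015]
orientation: [0.684, 0.73, 0.001, 0.001]
force: [0.3, -0.4, 0.1]
opening: 0.045
gripper_force: 0.0
```

```bash
cat >>h.py <<'E'
def red(tag,ztop=.142):
    s=robot.sense();w=camera("wrist")[...,::-1].copy();cv2.imwrite(f"pics/{tag}.png",w)
    K=cam("wrist",s);print(s["tool_pos"],yaw(),s["opening"],s["force"])
    h=cv2.cvtColor(w,cv2.COLOR_BGR2HSV);m=(((h[...,0]<6)|(h[...,0]>174))&(h[...,1]>170)&(h[...,2]>60)).astype(np.uint8)
    n,l,st,_=cv2.connectedComponentsWithStats(m);i=1+np.argmax(st[1:,4]);m=l==i;print(st[i])
    L=[];Rr=[]
    v0,hh=st[i][1],st[i][3]
    for v in range(v0+hh//6,v0+hh*5//6):
        u=np.flatnonzero(m[v])
        if len(u)>3:L.append(atz(K,(u[0]-.5,v),ztop)[:2]);Rr.append(atz(K,(u[-1]+.5,v),ztop)[:2])
    for E in(np.array(L),np.array(Rr)):
        b,a=np.polyfit(E[:,1],E[:,0],1);print("x at y=.0543",a+b*.0543,"yaw",-b)
    ys=[atz(K,(st[i][0]+st[i][2]/2,v),ztop)[1] for v in(v0-.5,v0+hh-.5)];print("y",ys)
E
python3 -c "
from h import *
red('w3')"
```

```text
[0.4922 0.0545 0.2015] 1.6358021367358448 0.044963212125554 [ 0.3484 -0.3567  0.1415]
[311 183  18  54 901]
x at y=.0543 0.4857974216727674 yaw 0.07365854415316583
x at y=.0543 0.49898469351001534 yaw 0.07289854433266356
y [np.float64(0.07877165424630031), np.float64(0.03500255482313644)]
```

View pics/w3.png

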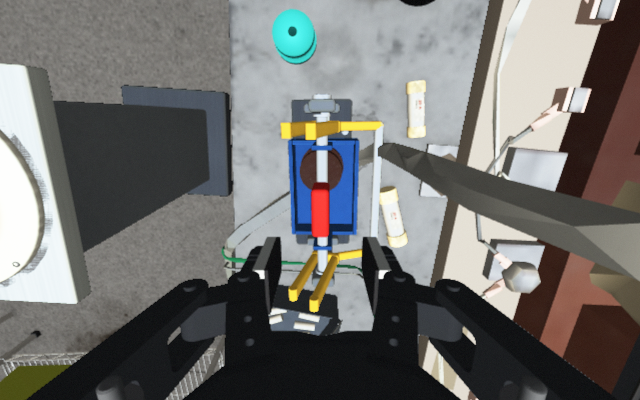

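Emit:
arm_command:
  plan:
    - {"xyz": [0,0,2.2],"twist": [0,0,-0.008],"claw": 4.5}
    - {"xyz": [0,0,2.2],"twist": [0,0,0],"claw": 4.0}
    - {"xyz": [0,0,2.0],"twist": [0,0,0],"claw": 4.0}
    - {"xyz": [0,0,1.6],"twist": [0,0,0],"claw": 4.0}
    - {"xyz": [0,0,1.05],"twist": [0,0,0],"claw": 3.5}
    - {"xyz": [0,0,0],"twist": [0,0,0],"claw": 3.0}
    - {"xyz": [0,0,0],"twist": [0,0,0],"claw": 2.6}
    - {"xyz": [0,0,0],"twist": [0,0,0],"claw": 2.6}

```text
time: 4.62
tool_pos: [0.492, 0.0553, 0.1104]
orientation: [0.68, 0.733, 0.0, 0.0]
force: [-0.2, 0.1, -0.1]
opening: 0.026
gripper_force: 0.0
```

```bash
python3 - <<'E'
from h import *
red('w4')
s=robot.sense();K=cam("wrist",s);T=R.from_quat(s["orientation"]).as_matrix()
print("expected centre px at grip top", proj(K,s["tool_pos"]+T@[0,0,-.031]),proj(K,s["tool_pos"]+T@[.02,0,-.031]))
E
```

```text
[0.492  0.0553 0.1104] 1.6447897830069564 0.02601891199501062 [-0.1584  0.142  -0.0534]
[ 305  224   30   94 2632]
x at y=.0543 0.4857081334435176 yaw 0.06726348218729909
x at y=.0543 0.499120502757469 yaw 0.08635817852926565
y [np.float64(0.08339875290019291), np.float64(0.03524420571840836)]
expected centre px at grip top [[318.9495 280.0705]] [[318.8616 240.2932]]
```

View pics/w4.png

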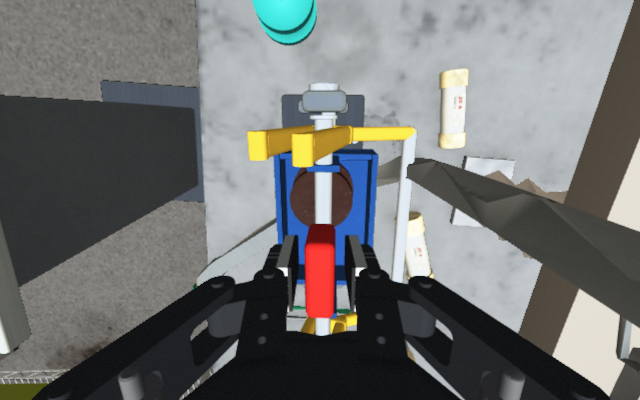

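Emit:
arm_command:
  plan:
    - {"xyz": [0,0,0],"twist": [0,0,0],"claw": 1.8}
    - {"xyz": [0,0,0],"twist": [0,0,0],"claw": 1.6}
    - {"xyz": [0,0,0],"twist": [0,0,0],"claw": 1.4}
    - {"xyz": [0,0,0],"twist": [0,0,0],"claw": 1.3}
    - {"xyz": [0,0,0],"twist": [0,0,0],"claw": 1.3}
  newtons: 30

```text
time: 5.3
tool_pos: [0.4918, 0.0553, 0.1099]
orientation: [0.68, 0.733, 0.0, 0.0]
force: [-0.2, -0.0, 2.6]
opening: 0.0138
gripper_force: 28.3
```

Emit:
arm_command:
  plan:
    - {"xyz": [0,0,-0.1],"twist": [0,0,0],"claw": 1.0}
    - {"xyz": [0,-0.03,-0.1],"twist": [0,0,0],"claw": 1.0}
    - {"xyz": [0,-0.03,-0.1],"twist": [0,0,0],"claw": 1.0}
    - {"xyz": [0,0,0],"twist": [0,0,0],"claw": 1.0}
  newtons: 40

```text
time: 5.8
tool_pos: [0.491, 0.0552, 0.1129]
orientation: [0.68, 0.733, -0.0, -0.0]
force: [0.0, 0.3, -3.9]
opening: 0.0132
gripper_force: 39.3
```

```bash
python3 -c "
from h import *
s=robot.sense();print(s['force'],s['wrist_torque'],s['tool_pos'])"
```

```text
[ 0.0193  0.2534 -3.9077] [-0.0986 -0.1178 -0.0477] [0.491  0.0552 0.1129]
```

Emit:
arm_command:
  plan:
    - {"xyz": [0,-0.05,-0.2],"twist": [0,0,0],"claw": 1.0}
    - {"xyz": [0,-0.05,-0.2],"twist": [0,0,0],"claw": 1.0}
    - {"xyz": [0,-0.05,-0.2],"twist": [0,0,0],"claw": 1.0}
    - {"xyz": [0,0,0],"twist": [0,0,0],"claw": 1.0}

```text
time: 6.3
tool_pos: [0.4895, 0.0551, 0.119]
orientation: [0.68, 0.733, 0.0, 0.0]
force: [-0.1, 0.7, -4.5]
opening: 0.0139
gripper_force: 39.3
```

Emit:
arm_command:
  plan:
    - {"xyz": [0,-0.05,-0.2],"twist": [0,0,0],"claw": 1.0}
    - {"xyz": [0,-0.05,-0.2],"twist": [0,0,0],"claw": 1.0}
    - {"xyz": [0,0,0],"twist": [0,0,0],"claw": 1.0}

```text
time: 6.68
tool_pos: [0.4887, 0.0551, 0.1231]
orientation: [0.68, 0.733, 0.0, 0.0]
force: [0.4, -0.4, -3.5]
opening: 0.0135
gripper_force: 39.2
```

Emit:
arm_command:
  plan:
    - {"xyz": [0,-0.05,-0.2],"twist": [0,0,0],"claw": 1.0}
    - {"xyz": [0,-0.05,-0.2],"twist": [0,0,0],"claw": 1.0}
    - {"xyz": [0,0,0],"twist": [0,0,0],"claw": 1.0}

```text
time: 7.05
tool_pos: [0.4876, 0.055, 0.127]
orientation: [0.68, 0.733, 0.0, 0.0]
force: [0.3, 0.5, -4.2]
opening: 0.0133
gripper_force: 39.3
```

Emit:
arm_command:
  plan:
    - {"xyz": [0,-0.05,-0.2],"twist": [0,0,0],"claw": 1.0}
    - {"xyz": [0,-0.05,-0.2],"twist": [0,0,0],"claw": 1.0}
    - {"xyz": [0,0,0],"twist": [0,0,0],"claw": 1.0}

```text
time: 7.42
tool_pos: [0.4867, 0.0549, 0.1311]
orientation: [0.68, 0.733, 0.0, 0.0]
force: [-0.7, -0.2, -3.9]
opening: 0.0134
gripper_force: 39.3
```

Emit:
arm_command:
  plan:
    - {"xyz": [0,-0.05,0],"twist": [0,0,0],"claw": 1.0}
    - {"xyz": [0,0,0],"twist": [0,0,0],"claw": 1.0}

```text
time: 7.68
tool_pos: [0.4861, 0.0549, 0.1309]
orientation: [0.68, 0.733, 0.0, -0.0]
force: [0.4, -0.6, -3.7]
opening: 0.0136
gripper_force: 39.3
```

Emit:
arm_command:
  plan:
    - {"xyz": [0,-0.04,0],"twist": [0,0,0],"claw": 1.0}
    - {"xyz": [0,0,0],"twist": [0,0,0],"claw": 1.0}

```text
time: 7.92
tool_pos: [0.4859, 0.0549, 0.1309]
orientation: [0.68, 0.733, 0.0, 0.0]
force: [1.8, 0.4, -4.1]
opening: 0.0136
gripper_force: 39.1
```

Emit:
arm_command:
  plan:
    - {"xyz": [0,0.14,0],"twist": [0,0,0],"claw": 1.0}
    - {"xyz": [0,-0.045,-0.2],"twist": [0,0,0],"claw": 1.0}
    - {"xyz": [0,-0.045,-0.2],"twist": [0,0,0],"claw": 1.0}
    - {"xyz": [0,-0.045,-0.2],"twist": [0,0,0],"claw": 1.0}
    - {"xyz": [0,0,0],"twist": [0,0,0],"claw": 1.0}

```text
time: 8.55
tool_pos: [0.4858, 0.0548, 0.1371]
orientation: [0.68, 0.733, 0.0, 0.0]
force: [1.1, -0.3, -3.7]
opening: 0.0135
gripper_force: 39.3
```

Emit:
arm_command:
  plan:
    - {"xyz": [0,-0.045,-0.2],"twist": [0,0,0],"claw": 1.0}
    - {"xyz": [0,-0.045,-0.2],"twist": [0,0,0],"claw": 1.0}
    - {"xyz": [0,-0.045,-0.2],"twist": [0,0,0],"claw": 1.0}
    - {"xyz": [0,0,0],"twist": [0,0,0],"claw": 1.0}

```text
time: 9.05
tool_pos: [0.4845, 0.0548, 0.1431]
orientation: [0.68, 0.733, 0.0, 0.0]
force: [-0.4, -0.7, -4.5]
opening: 0.0133
gripper_force: 39.3
```

Emit:
arm_command:
  plan:
    - {"xyz": [0,-0.05,0],"twist": [0,0,0],"claw": 1.0}
    - {"xyz": [0,0,0],"twist": [0,0,0],"claw": 1.0}

```text
time: 9.3
tool_pos: [0.4838, 0.0547, 0.1428]
orientation: [0.68, 0.733, -0.0, -0.0]
force: [-0.3, -1.0, -3.4]
opening: 0.0135
gripper_force: 39.3
```

Emit:
arm_command:
  plan:
    - {"xyz": [0,-0.05,0],"twist": [0,0,0],"claw": 1.0}
    - {"xyz": [0,0,0],"twist": [0,0,0],"claw": 1.0}

```text
time: 9.55
tool_pos: [0.4834, 0.0547, 0.1428]
orientation: [0.68, 0.733, -0.0, -0.0]
force: [0.8, -0.3, -3.7]
opening: 0.0136
gripper_force: 39.3
```

Emit:
arm_command:
  plan:
    - {"xyz": [0,-0.04,0],"twist": [0,0,0],"claw": 1.0}
    - {"xyz": [0,0,0],"twist": [0,0,0],"claw": 1.0}

```text
time: 9.8
tool_pos: [0.483, 0.0546, 0.1429]
orientation: [0.68, 0.733, -0.0, -0.0]
force: [-1.1, 0.8, -4.0]
opening: 0.0137
gripper_force: 39.3
```

Emit:
arm_command:
  plan:
    - {"xyz": [0,-0.04,0],"twist": [0,0,0],"claw": 1.0}
    - {"xyz": [0,0,0],"twist": [0,0,0],"claw": 1.0}

```text
time: 10.05
tool_pos: [0.4827, 0.0546, 0.1429]
orientation: [0.68, 0.733, 0.0, 0.0]
force: [0.9, -0.0, -3.4]
opening: 0.0136
gripper_force: 39.2
```

Emit:
arm_command:
  plan:
    - {"xyz": [0,0,0],"twist": [0,0,0],"claw": 1.0}

```text
time: 10.18
tool_pos: [0.4827, 0.0546, 0.1429]
orientation: [0.68, 0.733, 0.0, 0.0]
force: [0.6, -0.7, -3.6]
opening: 0.0134
gripper_force: 39.3
```

Emit:
arm_command:
  plan:
    - {"xyz": [0,-0.04,0],"twist": [0,0,0],"claw": 1.0}
    - {"xyz": [0,0,0],"twist": [0,0,0],"claw": 1.0}

```text
time: 10.42
tool_pos: [0.4826, 0.0546, 0.143]
orientation: [0.68, 0.733, 0.0, 0.0]
force: [2.1, 0.2, -4.6]
opening: 0.0137
gripper_force: 39.1
```

Emit:
arm_command:
  plan:
    - {"xyz": [0,0,0],"twist": [0,0,0],"claw": 1.0}

```text
time: 10.55
tool_pos: [0.4825, 0.0546, 0.143]
orientation: [0.68, 0.733, 0.0, 0.0]
force: [3.4, 1.2, -5.5]
opening: 0.0134
gripper_force: 39.1
```

Emit:
arm_command:
  plan:
    - {"xyz": [0,0.16,0],"twist": [0,0,0],"claw": 1.0}
    - {"xyz": [0,-0.055,-0.2],"twist": [0,0,0],"claw": 1.0}
    - {"xyz": [0,-0.055,-0.2],"twist": [0,0,0],"claw": 1.0}
    - {"xyz": [0,-0.055,-0.2],"twist": [0,0,0],"claw": 1.0}
    - {"xyz": [0,-0.055,-0.2],"twist": [0,0,0],"claw": 1.0}
    - {"xyz": [0,0,0],"twist": [0,0,0],"claw": 1.0}

```text
time: 11.3
tool_pos: [0.4817, 0.0545, 0.1511]
orientation: [0.68, 0.733, 0.0, 0.0]
force: [0.8, 0.6, -4.8]
opening: 0.0133
gripper_force: 39.4
```

Emit:
arm_command:
  plan:
    - {"xyz": [0,-0.055,-0.2],"twist": [0,0,0],"claw": 1.0}
    - {"xyz": [0,-0.055,-0.2],"twist": [0,0,0],"claw": 1.0}
    - {"xyz": [0,-0.055,-0.2],"twist": [0,0,0],"claw": 1.0}
    - {"xyz": [0,0,0],"twist": [0,0,0],"claw": 1.0}

```text
time: 11.8
tool_pos: [0.48, 0.0544, 0.157]
orientation: [0.68, 0.733, 0.0, 0.0]
force: [-0.5, 0.3, -4.1]
opening: 0.0135
gripper_force: 39.4
```

Emit:
arm_command:
  plan:
    - {"xyz": [0,0,0],"twist": [0,0,0],"claw": 1.0}

```text
time: 11.92
tool_pos: [0.48, 0.0544, 0.1569]
orientation: [0.68, 0.733, -0.0, -0.0]
force: [0.2, 0.2, -3.7]
opening: 0.0134
gripper_force: 39.4
```

Emit:
arm_command:
  plan:
    - {"xyz": [0,-0.1,0],"twist": [0,0,0],"claw": 1.0}
    - {"xyz": [0,0,0],"twist": [0,0,0],"claw": 1.0}

```text
time: 12.18
tool_pos: [0.4789, 0.0543, 0.1568]
orientation: [0.68, 0.733, -0.0, -0.0]
force: [0.0, 0.4, -3.8]
opening: 0.0134
gripper_force: 39.3
```

Emit:
arm_command:
  plan:
    - {"xyz": [0,-0.05,0],"twist": [0,0,0],"claw": 1.0}
    - {"xyz": [0,0,0],"twist": [0,0,0],"claw": 1.0}
    - {"xyz": [0,0,0],"twist": [0,0,0],"claw": 1.0}

```text
time: 12.55
tool_pos: [0.4787, 0.0543, 0.1569]
orientation: [0.68, 0.733, 0.0, 0.0]
force: [2.2, 0.5, -5.2]
opening: 0.0132
gripper_force: 39.2
```

Emit:
arm_command:
  plan:
    - {"xyz": [0,-0.05,0],"twist": [0,0,0],"claw": 1.0}
    - {"xyz": [0,0,0],"twist": [0,0,0],"claw": 1.0}
    - {"xyz": [0,0,0],"twist": [0,0,0],"claw": 1.0}

```text
time: 12.92
tool_pos: [0.4786, 0.0543, 0.157]
orientation: [0.68, 0.733, 0.0, 0.0]
force: [5.6, 1.0, -4.6]
opening: 0.0133
gripper_force: 39.1
```

Emit:
arm_command:
  plan:
    - {"xyz": [0,0.2,0],"twist": [0,0,0],"claw": 1.0}
    - {"xyz": [0,-0.055,-0.2],"twist": [0,0,0],"claw": 1.0}
    - {"xyz": [0,-0.055,-0.2],"twist": [0,0,0],"claw": 1.0}
    - {"xyz": [0,-0.055,-0.2],"twist": [0,0,0],"claw": 1.0}
    - {"xyz": [0,-0.055,-0.2],"twist": [0,0,0],"claw": 1.0}
    - {"xyz": [0,-0.055,-0.2],"twist": [0,0,0],"claw": 1.0}
    - {"xyz": [0,0,0],"twist": [0,0,0],"claw": 1.0}

```text
time: 13.8
tool_pos: [0.4772, 0.0542, 0.167]
orientation: [0.68, 0.733, 0.0, 0.0]
force: [-0.9, -0.2, -4.1]
opening: 0.0133
gripper_force: 39.5
```

Emit:
arm_command:
  plan:
    - {"xyz": [0,-0.055,-0.2],"twist": [0,0,0],"claw": 1.0}
    - {"xyz": [0,-0.055,-0.2],"twist": [0,0,0],"claw": 1.0}
    - {"xyz": [0,-0.055,-0.2],"twist": [0,0,0],"claw": 1.0}
    - {"xyz": [0,-0.055,-0.2],"twist": [0,0,0],"claw": 1.0}
    - {"xyz": [0,-0.055,-0.2],"twist": [0,0,0],"claw": 1.0}
    - {"xyz": [0,-0.055,-0.2],"twist": [0,0,0],"claw": 1.0}
    - {"xyz": [0,0,0],"twist": [0,0,0],"claw": 1.0}

```text
time: 14.68
tool_pos: [0.474, 0.054, 0.179]
orientation: [0.68, 0.733, 0.0, 0.0]
force: [0.1, 0.7, -3.3]
opening: 0.0136
gripper_force: 39.5
```

Emit:
arm_command:
  plan:
    - {"xyz": [0,-0.055,-0.2],"twist": [0,0,0],"claw": 1.0}
    - {"xyz": [0,-0.055,-0.2],"twist": [0,0,0],"claw": 1.0}
    - {"xyz": [0,-0.05,-0.2],"twist": [0,0,0],"claw": 1.0}
    - {"xyz": [0,0,-0.2],"twist": [0,0,0],"claw": 1.0}
    - {"xyz": [0,0,-0.3],"twist": [0,0,0],"claw": 1.0}
    - {"xyz": [0,0,-0.5],"twist": [0,0,0],"claw": 1.0}
    - {"xyz": [0,0,0],"twist": [0,0,0],"claw": 1.0}

```text
time: 15.55
tool_pos: [0.4726, 0.0539, 0.1953]
orientation: [0.68, 0.733, 0.0, 0.0]
force: [-0.5, -0.3, -3.5]
opening: 0.0133
gripper_force: 39.5
```

Emit:
arm_command:
  plan:
    - {"xyz": [0,0,-0.8],"twist": [0,0,0],"claw": 1.0}
    - {"xyz": [0,-0.6,-1.2],"twist": [0,0,0],"claw": 1.0}
    - {"xyz": [0,-1.2,-1.4],"twist": [0,0,0],"claw": 1.0}
    - {"xyz": [0,-1.5,-1.4],"twist": [0,0,0],"claw": 1.0}
    - {"xyz": [0,-1.5,-1.4],"twist": [0,0,0],"claw": 1.0}
    - {"xyz": [0,-1.5,-1.4],"twist": [0,0,0],"claw": 1.0}
    - {"xyz": [0,-1.0,-1.4],"twist": [0,0,0],"claw": 1.0}
    - {"xyz": [0,-0.5,-1.0],"twist": [0,0,0],"claw": 1.0}

```text
time: 16.55
tool_pos: [0.394, 0.0481, 0.2961]
orientation: [0.68, 0.733, 0.0, 0.0]
force: [0.1, -0.4, -4.3]
opening: 0.0134
gripper_force: 39.4
```

```bash
python3 -c "
from h import *
s=robot.sense();print(s['tool_pos'],s['joints'],s['force'])
go([.43,-.37,.305],-.033,20)"
```

```text
[0.394  0.0481 0.2961] [-0.0294  0.0927  1.758   0.      1.2899 -0.1033] [ 0.0689 -0.369  -4.3174]
[-2.1, 0.03, -0.04] [0.0, -0.0, 0.084]
[-2.09, 0.2, -0.04] [0.0, -0.0, 0.084]
[-2.06, 0.37, -0.04] [0.0, -0.0, 0.084]
[-2.03, 0.55, -0.04] [0.0, -0.0, 0.084]
[-1.97, 0.71, -0.04] [0.0, -0.0, 0.084]
[-1.91, 0.88, -0.04] [0.0, -0.0, 0.084]
[-1.83, 1.03, -0.04] [0.0, -0.0, 0.084]
[-1.73, 1.18, -0.04] [0.0, -0.0, 0.084]
[-1.63, 1.32, -0.04] [0.0, -0.0, 0.084]
[-1.51, 1.46, -0.04] [0.0, -0.0, 0.084]
[-1.38, 1.58, -0.04] [0.0, -0.0, 0.084]
[-1.25, 1.69, -0.04] [0.0, -0.0, 0.084]
[-1.1, 1.79, -0.04] [0.0, -0.0, 0.084]
[-0.95, 1.87, -0.04] [0.0, -0.0, 0.084]
[-0.79, 1.94, -0.04] [0.0, -0.0, 0.084]
[-0.62, 2.0, -0.04] [0.0, -0.0, 0.084]
[-0.45, 2.05, -0.04] [0.0, -0.0, 0.084]
[-0.28, 2.08, -0.04] [0.0, -0.0, 0.084]
[-0.1, 2.1, -0.04] [0.0, -0.0, 0.084]
[0.07, 2.1, -0.04] [0.0, -0.0, 0.084]
```

Emit:
arm_command:
  plan:
    - {"xyz": [-1.0,0,0],"twist": [0,0,0],"claw": 1.0}
    - {"xyz": [-2.1,0.03,-0.04],"twist": [0,0,0.084],"claw": 1.0}
    - {"xyz": [-2.09,0.2,-0.04],"twist": [0,0,0.084],"claw": 1.0}
    - {"xyz": [-2.06,0.37,-0.04],"twist": [0,0,0.084],"claw": 1.0}
    - {"xyz": [-2.03,0.55,-0.04],"twist": [0,0,0.084],"claw": 1.0}
    - {"xyz": [-1.97,0.71,-0.04],"twist": [0,0,0.084],"claw": 1.0}
    - {"xyz": [-1.91,0.88,-0.04],"twist": [0,0,0.084],"claw": 1.0}
    - {"xyz": [-1.83,1.03,-0.04],"twist": [0,0,0.084],"claw": 1.0}

```text
time: 17.55
tool_pos: [0.4079, -0.1097, 0.2971]
orientation: [0.864, 0.503, -0.0, -0.0]
force: [0.2, 1.1, -4.1]
opening: 0.0133
gripper_force: 39.5
```

Emit:
arm_command:
  plan:
    - {"xyz": [-1.73,1.18,-0.04],"twist": [0,0,0.084],"claw": 1.0}
    - {"xyz": [-1.63,1.32,-0.04],"twist": [0,0,0.084],"claw": 1.0}
    - {"xyz": [-1.51,1.46,-0.04],"twist": [0,0,0.084],"claw": 1.0}
    - {"xyz": [-1.38,1.58,-0.04],"twist": [0,0,0.084],"claw": 1.0}
    - {"xyz": [-1.25,1.69,-0.04],"twist": [0,0,0.084],"claw": 1.0}
    - {"xyz": [-1.1,1.79,-0.04],"twist": [0,0,0.084],"claw": 1.0}
    - {"xyz": [-0.95,1.87,-0.04],"twist": [0,0,0.084],"claw": 1.0}
    - {"xyz": [-0.79,1.94,-0.04],"twist": [0,0,0.084],"claw": 1.0}

```text
time: 18.55
tool_pos: [0.4217, -0.277, 0.3001]
orientation: [0.982, 0.19, -0.0, -0.0]
force: [-0.0, -0.2, -4.0]
opening: 0.0136
gripper_force: 39.5
```

Emit:
arm_command:
  plan:
    - {"xyz": [-0.62,2.0,0],"twist": [0,0,0.084],"claw": 1.0}
    - {"xyz": [-0.45,2.05,0],"twist": [0,0,0.084],"claw": 1.0}
    - {"xyz": [-0.28,2.08,0],"twist": [0,0,0.084],"claw": 1.0}
    - {"xyz": [-0.1,2.0,0],"twist": [0,0,0.084],"claw": 1.0}
    - {"xyz": [0,1.0,0],"twist": [0,0,0.084],"claw": 1.0}
    - {"xyz": [0,0,0],"twist": [0,0,0],"claw": 1.0}
    - {"xyz": [0,0,0],"twist": [0,0,0],"claw": 1.0}

```text
time: 19.42
tool_pos: [0.4291, -0.3681, 0.3004]
orientation: [1.0, -0.017, -0.0, -0.0]
force: [-1.0, 0.3, -3.3]
opening: 0.0134
gripper_force: 39.5
```

```bash
python3 - <<'E'
from h import *
s=robot.sense();print(s['tool_pos'],yaw(),s['joints'],s['force'])
w=camera("wrist")[...,::-1].copy();cv2.imwrite("pics/w5.png",w);np.save("w5.npy",s,allow_pickle=True)
d=camera("side")[...,::-1].copy();cv2.imwrite("pics/s5.png",d)
o=np.zeros((600,800,3),np.uint8);o[:350,:560]=cv2.resize(w,(560,350));c=cv2.resize(d[150:400,170:420],(400,400));o[200:600,400:]=c
cv2.imwrite("pics/c5.png",o)
E
```

```text
[ 0.4291 -0.3681  0.3004] -0.03337212328321236 [-0.8146  0.3486  1.3937  0.0001  1.4002  0.7895] [-0.9619  0.292  -3.2807]
```

View pics/c5.png

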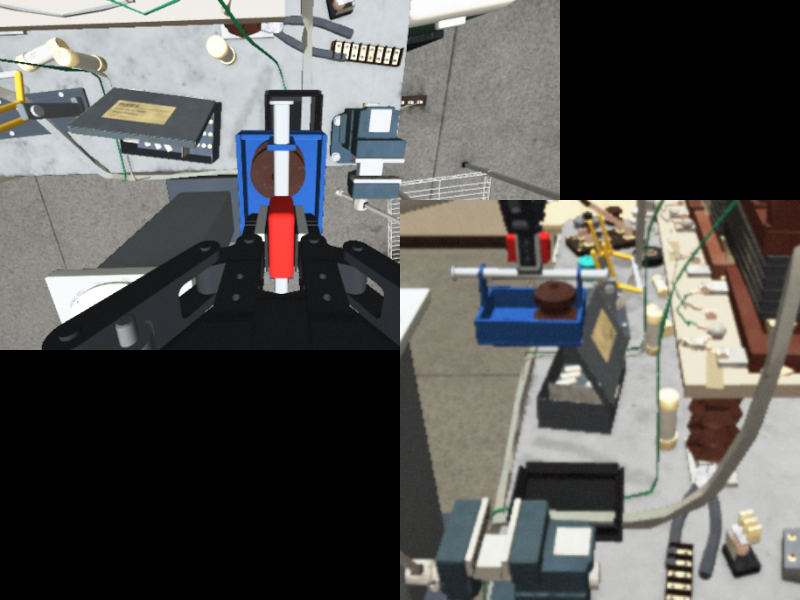

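```bash
python3 -c "
from h import *
go([.4563,-.389,.30],-.033,2);go([.4563,-.389,.115],-.033,9)"
```

```text
[1.38, 1.01, 0.04] [-0.0, 0.0, -0.0]
[1.38, 1.01, 0.04] [-0.0, 0.0, -0.0]
[0.31, 0.23, 2.06] [-0.0, 0.0, -0.0]
[0.31, 0.23, 2.06] [-0.0, 0.0, -0.0]
[0.31, 0.23, 2.06] [-0.0, 0.0, -0.0]
[0.31, 0.23, 2.06] [-0.0, 0.0, -0.0]
[0.31, 0.23, 2.06] [-0.0, 0.0, -0.0]
[0.31, 0.23, 2.06] [-0.0, 0.0, -0.0]
[0.31, 0.23, 2.06] [-0.0, 0.0, -0.0]
[0.31, 0.23, 2.06] [-0.0, 0.0, -0.0]
[0.31, 0.23, 2.06] [-0.0, 0.0, -0.0]
```

Emit:
arm_command:
  plan:
    - {"xyz": [0.76,0.52,0],"twist": [0,0,0],"claw": 1.0}
    - {"xyz": [1.0,0.75,0],"twist": [0,0,0],"claw": 1.0}
    - {"xyz": [1.0,0.75,0],"twist": [0,0,0],"claw": 1.0}
    - {"xyz": [0,0,1.5],"twist": [0,0,0],"claw": 1.0}
    - {"xyz": [0,0,2.0],"twist": [0,0,0],"claw": 1.0}
    - {"xyz": [0,0,2.0],"twist": [0,0,0],"claw": 1.0}
    - {"xyz": [0,0,2.0],"twist": [0,0,0],"claw": 1.0}
    - {"xyz": [0,0,2.0],"twist": [0,0,0],"claw": 1.0}

```text
time: 20.52
tool_pos: [0.4558, -0.3889, 0.2042]
orientation: [1.0, -0.018, -0.0, -0.0]
force: [-0.1, -0.1, -3.9]
opening: 0.0136
gripper_force: 39.5
```

Emit:
arm_command:
  plan:
    - {"xyz": [0,0,2.0],"twist": [0,0,0],"claw": 1.0}
    - {"xyz": [0,0,2.0],"twist": [0,0,0],"claw": 1.0}
    - {"xyz": [0,0,2.0],"twist": [0,0,0],"claw": 1.0}
    - {"xyz": [0,0,1.5],"twist": [0,0,0],"claw": 1.0}
    - {"xyz": [0,0,1.0],"twist": [0,0,0],"claw": 1.0}
    - {"xyz": [0,0,0],"twist": [0,0,0],"claw": 1.0}
    - {"xyz": [0,0,0],"twist": [0,0,0],"claw": 1.0}

```text
time: 21.4
tool_pos: [0.4565, -0.3896, 0.1214]
orientation: [1.0, -0.018, 0.0, 0.0]
force: [1.0, -0.3, -3.1]
opening: 0.0139
gripper_force: 39.5
```

```bash
python3 -c "
from h import *
s=robot.sense();print(s['tool_pos'],yaw(),s['force'],s['wrist_torque'])
go([.4563,-.389,.115],-.033,1)"
```

```text
[ 0.4565 -0.3896  0.1214] -0.03518133328890099 [ 0.997  -0.2665 -3.1058] [-0.0059  0.0342 -0.0098]
[-0.02, -0.06, 0.64] [0.001, -0.001, -0.002]
```

Emit:
arm_command:
  plan:
    - {"xyz": [0,-0.05,0.6],"twist": [0,0,0],"claw": 1.0}
    - {"xyz": [0,0,0.6],"twist": [0,0,0],"claw": 1.0}
    - {"xyz": [0,0,0.5],"twist": [0,0,0],"claw": 1.0}
    - {"xyz": [0,0,0.4],"twist": [0,0,0],"claw": 1.0}
    - {"xyz": [0,0,0],"twist": [0,0,0],"claw": 1.0}

```text
time: 22.02
tool_pos: [0.4561, -0.3887, 0.0995]
orientation: [1.0, -0.018, -0.0, -0.0]
force: [-0.2, -0.4, -4.0]
opening: 0.0135
gripper_force: 39.4
```

Emit:
arm_command:
  plan:
    - {"xyz": [0,0,0.25],"twist": [0,0,0],"claw": 1.0}
    - {"xyz": [0,0,0.25],"twist": [0,0,0],"claw": 1.0}
    - {"xyz": [0,0,0],"twist": [0,0,0],"claw": 1.0}

```text
time: 22.4
tool_pos: [0.4562, -0.3888, 0.0947]
orientation: [1.0, -0.018, -0.0, -0.0]
force: [-0.8, 0.5, -3.8]
opening: 0.0136
gripper_force: 39.5
```

Emit:
arm_command:
  plan:
    - {"xyz": [0,0,0.2],"twist": [0,0,0],"claw": 1.0}
    - {"xyz": [0,0,0.2],"twist": [0,0,0],"claw": 1.0}
    - {"xyz": [0,0,0],"twist": [0,0,0],"claw": 1.0}

```text
time: 22.78
tool_pos: [0.4562, -0.3887, 0.0907]
orientation: [1.0, -0.018, -0.0, -0.0]
force: [-1.4, 0.1, -4.3]
opening: 0.0133
gripper_force: 39.5
```

Emit:
arm_command:
  plan:
    - {"xyz": [0,0,0.2],"twist": [0,0,0],"claw": 1.0}
    - {"xyz": [0,0,0.2],"twist": [0,0,0],"claw": 1.0}
    - {"xyz": [0,0,0],"twist": [0,0,0],"claw": 1.0}

```text
time: 23.15
tool_pos: [0.4562, -0.3887, 0.0867]
orientation: [1.0, -0.018, -0.0, -0.0]
force: [-0.4, 0.9, -2.8]
opening: 0.0134
gripper_force: 39.5
```

Emit:
arm_command:
  plan:
    - {"xyz": [0,0,0.2],"twist": [0,0,0],"claw": 1.0}
    - {"xyz": [0,0,0.2],"twist": [0,0,0],"claw": 1.0}
    - {"xyz": [0,0,0],"twist": [0,0,0],"claw": 1.0}

```text
time: 23.52
tool_pos: [0.4562, -0.3888, 0.0827]
orientation: [1.0, -0.018, -0.0, -0.0]
force: [-0.1, 0.0, -3.2]
opening: 0.0134
gripper_force: 39.5
```

Already inside the recess without contact. Continuing to the floor.

Emit:
arm_command:
  plan:
    - {"xyz": [0,0,0.15],"twist": [0,0,0],"claw": 1.0}
    - {"xyz": [0,0,0.15],"twist": [0,0,0],"claw": 1.0}
    - {"xyz": [0,0,0],"twist": [0,0,0],"claw": 1.0}

```text
time: 23.9
tool_pos: [0.4562, -0.3888, 0.0797]
orientation: [1.0, -0.018, -0.0, -0.0]
force: [-0.3, 0.1, -3.8]
opening: 0.0136
gripper_force: 39.5
```

Emit:
arm_command:
  plan:
    - {"xyz": [0,0,0.1],"twist": [0,0,0],"claw": 1.0}
    - {"xyz": [0,0,0.1],"twist": [0,0,0],"claw": 1.0}
    - {"xyz": [0,0,0],"twist": [0,0,0],"claw": 1.0}

```text
time: 24.28
tool_pos: [0.4563, -0.3888, 0.0778]
orientation: [1.0, -0.018, -0.0, -0.0]
force: [0.6, -0.2, -3.4]
opening: 0.0135
gripper_force: 39.5
```

Emit:
arm_command:
  plan:
    - {"xyz": [0,0,0.08],"twist": [0,0,0],"claw": 1.0}
    - {"xyz": [0,0,0],"twist": [0,0,0],"claw": 1.0}

```text
time: 24.52
tool_pos: [0.4562, -0.3888, 0.077]
orientation: [1.0, -0.018, -0.0, -0.0]
force: [-0.3, -0.4, -3.8]
opening: 0.0136
gripper_force: 39.5
```

Emit:
arm_command:
  plan:
    - {"xyz": [0,0,0.1],"twist": [0,0,0],"claw": 1.0}
    - {"xyz": [0,0,0],"twist": [0,0,0],"claw": 1.0}

```text
time: 24.78
tool_pos: [0.4563, -0.3889, 0.0766]
orientation: [1.0, -0.018, 0.0, 0.0]
force: [-3.0, 1.0, 5.5]
opening: 0.0135
gripper_force: 40.7
```

Emit:
arm_command:
  plan:
    - {"xyz": [0,0,0.08],"twist": [0,0,0],"claw": 1.0}
    - {"xyz": [0,0,0],"twist": [0,0,0],"claw": 1.0}

```text
time: 25.02
tool_pos: [0.4563, -0.3889, 0.0765]
orientation: [1.0, -0.018, 0.0, 0.0]
force: [-5.1, 3.5, 18.7]
opening: 0.0137
gripper_force: 42.8
```

Emit:
arm_command:
  plan:
    - {"xyz": [0,0,0.08],"twist": [0,0,0],"claw": 1.0}
    - {"xyz": [0,0,0],"twist": [0,0,0],"claw": 1.0}

```text
time: 25.28
tool_pos: [0.4563, -0.389, 0.0765]
orientation: [1.0, -0.018, 0.0, 0.001]
force: [-8.4, 7.3, 33.4]
opening: 0.0135
gripper_force: 44.9
```

Emit:
arm_command:
  plan:
    - {"xyz": [0,0,-0.17],"twist": [0,0,0],"claw": 1.0}
    - {"xyz": [0,0,0],"twist": [0,0,0],"claw": 1.0}

```text
time: 25.52
tool_pos: [0.4564, -0.389, 0.0766]
orientation: [1.0, -0.018, 0.0, 0.0]
force: [-1.7, 1.1, 7.9]
opening: 0.0135
gripper_force: 41.3
```

Emit:
arm_command:
  plan:
    - {"xyz": [0,0,-0.04],"twist": [0,0,0],"claw": 1.0}
    - {"xyz": [0,0,0],"twist": [0,0,0],"claw": 1.5}
    - {"xyz": [0,0,0],"twist": [0,0,0],"claw": 1.8}
    - {"xyz": [0,0,0],"twist": [0,0,0],"claw": 2.4}
    - {"xyz": [0,0,0],"twist": [0,0,0],"claw": 3.0}
    - {"xyz": [0,0,0],"twist": [0,0,0],"claw": 3.6}
    - {"xyz": [0,0,0],"twist": [0,0,0],"claw": 3.6}

```text
time: 26.4
tool_pos: [0.4563, -0.3888, 0.0766]
orientation: [1.0, -0.018, 0.0, -0.0]
force: [0.7, -0.2, -0.2]
opening: 0.0365
gripper_force: 0.0
```

Emit:
arm_command:
  plan:
    - {"xyz": [0,0,-1],"twist": [0,0,0],"claw": 3.6}
    - {"xyz": [0,0,-2],"twist": [0,0,0],"claw": 3.6}
    - {"xyz": [0,0,-3],"twist": [0,0,0],"claw": 3.6}
    - {"xyz": [0,0,-3],"twist": [0,0,0],"claw": 3.6}
    - {"xyz": [0,0,-3],"twist": [0,0,0],"claw": 3.6}
    - {"xyz": [0,0,0],"twist": [0,0,0],"claw": 3.6}
    - {"xyz": [0,0,0],"twist": [0,0,0],"claw": 3.6}

```text
time: 27.28
tool_pos: [0.4561, -0.3887, 0.1965]
orientation: [1.0, -0.018, -0.0, -0.0]
force: [-0.9, -0.0, -0.8]
opening: 0.0358
gripper_force: 0.0
```

```bash
python3 - <<'E'
from h import *
s=robot.sense();w=camera("wrist")[...,::-1].copy();cv2.imwrite("pics/w6.png",w);K=cam("wrist",s)
print(s['tool_pos'],yaw(),s['force'])
h=cv2.cvtColor(w,cv2.COLOR_BGR2HSV)
m=(((h[...,0]<6)|(h[...,0]>174))&(h[...,1]>170)&(h[...,2]>60)).astype(np.uint8)
n,l,st,_=cv2.connectedComponentsWithStats(m);i=1+np.argmax(st[1:,4])
r=cv2.minAreaRect(np.argwhere(l==i)[:,::-1].astype(np.float32));b=cv2.boxPoints(r)
P=np.array([atz(K,p,.108) for p in b]);print("grip top if home",P,P.mean(0),"rect",r)
e=P[1]-P[0],P[2]-P[1]
print([np.linalg.norm(x) for x in e],[np.arctan2(x[1],x[0]) for x in e])
# brown insulator and blue tray
for nm,lo,hi in(("blue",(105,150,50),(125,255,255)),):
    m=cv2.inRange(h,lo,hi);n,l,st,c=cv2.connectedComponentsWithStats(m);i=1+np.argmax(st[1:,4]);print(nm,st[i])
    q=cv2.minAreaRect(np.argwhere(l==i)[:,::-1].astype(np.float32));Q=np.array([atz(K,p,.034) for p in cv2.boxPoints(q)]);print(Q,Q.mean(0))
E
```

```text
[ 0.4561 -0.3887  0.1965] -0.03521727529609857 [-0.8986 -0.0276 -0.8362]
grip top if home [[ 0.4805 -0.3837  0.108 ]
 [ 0.4801 -0.3964  0.108 ]
 [ 0.4374 -0.3953  0.108 ]
 [ 0.4379 -0.3819  0.108 ]] [ 0.459  -0.3893  0.108 ] rect ((321.4999694824219, 199.49998474121094), (46.99999237060547, 14.999998092651367), 90.0)
[np.float64(0.012698604958783105), np.float64(0.04269443647910041)] [np.float64(-1.6057692920630036), np.float64(3.1148463212302766)]
blue [ 289  137   66  101 2831]
[[ 0.5082 -0.3563  0.034 ]
 [ 0.5058 -0.426   0.034 ]
 [ 0.3887 -0.4259  0.034 ]
 [ 0.3915 -0.3483  0.034 ]] [ 0.4485 -0.3891  0.034 ]
```

```bash
python3 -c "
from cell import workorder
print(workorder.job_done())"
```

```text
the job is handed in; nothing more can be done
None
```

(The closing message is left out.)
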